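# Unlatch the parts chest by its pop-out T-handle and pack a tipper bed

## Robot

A 7-joint arm with a two-finger parallel gripper is mounted at the origin on the work surface. World frame = base frame: x ahead of the robot, y to its left, z up, the work surface at z = 0. Lengths are in m, angles in degrees, forces in N, time in s.
With the tool pointing down it reaches from about 0.425 to 0.875 m from the base axis. Payload 4.7 kg.
Tool frame: the origin (TCP) lies between the finger pads; the fingertips stand 11 mm ahead of it and the grasp point (between the pads) lies 8 mm behind it (env.tcp_to_tips is the distance from the TCP to the fingertips, in m); z points along the fingers, y is the line along which they close (so a half turn about z gives the same grasp; the last joint's range is limited). The gripper opens to 87 mm and grips with 3 to 60 N. Pads are 19 mm wide; open, the fingers measure 117 mm over their backs; the gripper's body (75 mm by 190 mm) begins 51 mm behind the grasp point.
Start: joints at [75.178, 18.392, -4.016, 83.108, 1.295, 78.541, -3.26], TCP at [0.175, -0.626, 0.234] pointing down, gripper open.
Joint ranges: [-163.93, 163.93], [-17.29, 119.83], [-79.2, 71.16], [3.27, 140.29], [-89.18, 269.18], [5.43, 117.66], [-154.24, 154.24]. Speed limits (degrees/s): [147.25, 147.25, 180, 180, 180, 180, 180].

## Interface

Orientations are given as [roll, pitch, yaw] about the fixed x, y, z axes, in that order (R = Rz(yaw) Ry(pitch) Rx(roll)).
In Python, from cell import env, viewer gives the robot as it stands.
- The arm moves only by the tool step_arm, never from a script. Its arguments are lists of equal length, an entry for each row: "delta_pos": the shift along the tool's x, y, z in units of 0.2 m (1.0 is 0.2 m), a list of three; "rot": the turn, a rotation vector about the tool's x, y, z in units of 1.5 rad (1.0 is 1.5 rad), a list of three; "gripper": the gripper command: -1 is shut, 1 is fully open, values between are in proportion. A call has 1 to 20 rows; each row is the pose to reach, as a shift and turn from the pose commanded when the call began, along the tool's axes at that moment; what a row does not reach only later rows make up. A row lasts 1/8 s, in which the tool goes at most 62.5 mm and 10.7 degrees, less where a joint would pass 70% of its speed; a pose out of reach is approached as far as the arm can. A call with a number of a shift or a turn outside -1 to 1 is refused whole. A call with a gripper value outside its range is refused whole. The fingers move at their own pace and stop on an object; "squeeze" is the grip in N (left out, the last holds). Time passes only in rows, so rows that repeat a pose let the fingers close. It gives the time, the measured TCP pose, the force, the opening and the grip force at its end, in the units of the state.
- env.get_obs(): the state, without advancing time (a new reading comes with each control period).
- viewer.read_camera(name): name is "side" or "top"; returns a dict with "img" (400x640x3 uint8, red, green, blue), "fx", "fy", "cx", "cy" (pixels), "dist" ([k1, k2, p1, p2, k3] as OpenCV has them; the pictures are not rectified), "pose" (4x4, takes a point from camera to world coordinates). Camera axes: x right, y down, z forward; pixel columns grow to the right and rows downward; lengths in m; the calibration is good to about 2 mm. A picture is of the moment at which its call begins. There is no depth.
- env.sign_off(): hands the job in; it is judged then, once.
The state is a dict: "time_s": time; "qpos": joint angles; "joint_velocities": joint speeds; "effort": joint torques, N m; "tool_pos": TCP position; "tool_rot": TCP orientation; "force": force on the tool from outside, world axes, zero at the start; "wrist_torque": the same for the moment, N m; "grip_width": finger opening in m; "grasp_force": force on a finger pad.
Only numpy, scipy, OpenCV 4.12 (cv2) and the standard library are available. Lean on these libraries where they do the work, as an engineer would, in place of code of your own. Each camera call takes 0.05 s, during which the arm holds its last target. There are 200 camera calls.

## Task

Open the parts chest: push the release button beside the T-handle so that the handle pops out, turn the handle a quarter turn anticlockwise until the latch lets go and the sprung lid swings fully open. Then take the tipper bed that stands against the black magnetic strip, set it down on the open tray and take it again by its long sides, and lay it gently on the floor of the chest's empty lane, upright and crosswise like the beds already packed in the other lane. Leave the chest open and the other truck parts where they lie.

Things in the scene. Friction and masses are not known exactly. Their poses are not given: they have to be found in the camera images.
- tray: galvanized sheet-steel work tray, 420 (x) by 920 (y) mm, fixed. Origin: centre of its underside; its floor is 3 mm above that. x points away from the robot to the back edge, z up. Lips 16 mm high, the back edge 58 mm high.
- strip_face (a point): middle of the front face of the black magnetic strip along the tray's back edge: 460 mm long (y), 40 mm high, its top 47 mm above the tray floor. Axes as the tray's; the face looks to -x. Its hold on the bed is slight: the bed comes away freely.
- bed: the loose steel toy tipper bed to be packed, with its moulded gravel load in it (solid, no room for a finger inside): 44 mm wide (x), 62 mm long (y), side walls and tailgate (-y end) 36 mm high, headboard (+y end) 42 mm, load up to 40 mm; 0.1 to 0.2 kg. Origin: centre of its underside; z up. At the start it stands upright on the tray, one long side against the strip, so only its ends (62 mm apart) can be gripped there.
- chest: fixed grey sheet-steel parts chest on the tray, 260 (x) by 164 (y) by 80 mm high without the lid, walls 4 mm. Origin: centre of its underside, z up; it may be turned. The lid is hinged on its +y rim and latched at its -y rim. Inside, a divider 45 mm high along x parts two lanes, each 252 mm long (x) and 76 mm wide (y). The +y lane holds packed beds (fixed), the -y lane (latch side) is empty.
- lane (a point): centre of the empty lane's floor, 5 mm above the chest's underside; axes as the chest's. The bed goes in with its length (its y) across the lane (chest y), 7 mm free at each end, too little for fingers, so it must be held by its long sides (44 mm apart, along chest x) there; anywhere along the lane will do. The chest's rim is 75 mm above this floor.
- button_top (a point): middle of the top face of the black round release button (22 mm across, standing 9 mm proud of the T-handle's steel pan), 66 mm along chest +x from the handle's axis. Pushed straight down it moves 6 mm; the handle is released at about 3 mm, fully down takes about 4 N.
- bar (a point): centre of the T-handle's grip bar: 86 mm long (its x), 14 mm wide (its y), 12 mm high, on a 12 mm stem; z up. At the start it points along chest x, lying 7 mm deep in a close recess (94 by 17 mm) in the pan on the lid, its top 5 mm proud, and cannot be turned or pulled; popped out it stands 20 mm higher, its underside 13 mm clear of the pan, and is pushed up by a spring of 4 to 8 N. The pan and lid around it are flat. The recess stays open below the bar.
- thandle (a joint): how far the T-handle has popped out, m: 0 home, 0.020 fully out. It stays out.
- spindle (a joint): turn of the T-handle, rad: 0 latched (bar along chest x), grows anticlockwise seen from above to 1.57 (bar along chest y). It takes 0.15 N m and stays where it is left; past about 1.3 the latch is free.
- lid (a joint): lid angle, rad: 0 shut, 1.83 fully open (leaning back beyond its hinge). Once the latch is free and the hand has let go, springs swing the lid up and open in some 4 s; about 2 N at its free edge, so the hand must get out of its way upwards or to the -y side.
- cab: loose truck cab, plastic, 56 by 54 by 62 mm high, lying about; bystander. Origin: centre of its underside.
- tank: loose fuel tank, plastic cylinder 28 mm across, 56 mm long (x), on two feet, 31 mm high; bystander. Origin: centre of its underside.
- tyre_a: loose rubber tyre lying flat, 44 mm across, 20 mm high; bystander. Origin: centre of its underside.
- tyre_b: loose rubber tyre like the other; bystander.
Mind the look-alikes: they are no part of the job. Of the things that look like the bed, take the one that is farthest from the robot's base at the start.

How it is judged:
By the outcome, as a careful person would: the job done as asked, in the order asked, and still so for the second after the job is handed in, with the robot touching nothing.
It also fails if it takes over 72 s, if anything falls off the work surface, if the arm or the gripper's body presses on something with over 40 N, if the wrist force passes 120 N, or if a joint passes its speed limit or range.

## Working session

There is one attempt and no reset: what is moved stays moved. The work goes in short steps, Python scripts to look and compute and a tool call to move; the robot and the scene stay as the last step left them, time stands still between calls to the robot, and variables do not carry over. Pictures are saved under pics/ and viewed, at most 11 in all, crops included, and the job is handed in when it is done.

Besides the shell and the picture viewer there is one more tool, called after ">>>" as name(argument=value, ...), one argument or row to a line, values as JSON. step_arm: Moves the arm, as the interface text tells. Shifts and turns lie within -1 to 1; 1 stands for 0.2 m of shift or 1.5 rad of turn. Its arguments: {"type":"object","properties":{"delta_pos":{"type":"array"},"rot":{"type":"array"},"gripper":{"type":"array"},"squeeze":{"type":"number"}},"required":["delta_pos","rot","gripper"]}

```bash
mkdir -p pics
cat > h.py <<'E'
import numpy as np, cv2
from scipy.spatial.transform import Rotation as R
from cell import env, viewer
def cam(n): return viewer.read_camera(n)
def ray(c,u,v):
    K=np.array([[c['fx'],0,c['cx']],[0,c['fy'],c['cy']],[0,0,1.]])
    p=cv2.undistortPoints(np.array([[[u,v]]],float),K,np.array(c['dist'],float))[0,0]
    P=np.array(c['pose']); return P[:3,3],P[:3,:3]@np.array([p[0],p[1],1.])
def onz(c,u,v,z):
    o,d=ray(c,u,v); return o+d*(z-o[2])/d[2]
def proj(c,X):
    P=np.linalg.inv(np.array(c['pose']));K=np.array([[c['fx'],0,c['cx']],[0,c['fy'],c['cy']],[0,0,1.]])
    return cv2.projectPoints(np.array(X,float).reshape(-1,1,3),cv2.Rodrigues(P[:3,:3])[0],P[:3,3],K,np.array(c['dist'],float))[0][:,0]
def tri(c1,p1,c2,p2):
    o1,d1=ray(c1,*p1);o2,d2=ray(c2,*p2)
    t=np.linalg.lstsq(np.c_[d1,-d2],o2-o1,rcond=None)[0]
    a,b=o1+t[0]*d1,o2+t[1]*d2; return (a+b)/2,np.linalg.norm(a-b)
def delta(target,yaw=None):
    "world target TCP -> tool delta in units, rotvec units; tool down with yaw deg"
    o=env.get_obs(); Rt=R.from_euler('xyz',o['tool_rot'],degrees=True)
    d=Rt.inv().apply(np.array(target)-o['tool_pos'])/.2
    r=np.zeros(3) if yaw is None else (Rt.inv()*R.from_euler('xyz',[180,0,yaw],degrees=True)).as_rotvec()/1.5
    return d.round(4),r.round(4)
E
python3 - <<'E'
from h import *
o=env.get_obs();print({k:np.round(v,3) for k,v in o.items()})
for n in('top','side'):
    c=cam(n);cv2.imwrite(f'pics/{n}0.png',c['img'][:,:,::-1]);print(n,np.round(c['pose'],3),c['fx'],c['cx'],c['cy'])
E
```

```text
{'time_s': np.float64(0.0), 'qpos': array([75.177, 18.439, -4.015, 83.173,  1.295, 78.54 , -3.26 ]), 'joint_velocities': array([ 0.055, -0.041, -0.036, -0.054,  0.049, -0.049, -0.068]), 'effort': array([-0.0000e+00, -4.9129e+01, -4.0400e-01, -3.1253e+01, -6.4000e-02,
        4.3000e-02,  0.0000e+00]), 'tool_pos': array([ 0.175, -0.625,  0.232]), 'tool_rot': array([-1.79894e+02,  6.00000e-03,  1.56320e+01]), 'force': array([ 0.106,  0.426, -0.313]), 'wrist_torque': array([ 0.01 , -0.02 ,  0.004]), 'grasp_force': np.float64(0.0), 'grip_width': np.float64(0.087)}
top [[ 9.000e-03 -9.930e-01  1.150e-01  3.940e-01]
 [-1.000e+00 -1.100e-02 -2.400e-02 -1.000e-03]
 [ 2.500e-02 -1.140e-01 -9.930e-01  1.182e+00]
 [ 0.000e+00  0.000e+00  0.000e+00  1.000e+00]] 485.1757658014509 318.04022275497067 199.23643552463832
side [[-0.718 -0.361  0.595  0.038]
 [-0.696  0.372 -0.614  0.51 ]
 [ 0.001 -0.855 -0.518  0.536]
 [ 0.     0.     0.     1.   ]] 394.8311720195007 321.17265296371284 197.75213299599577
```

View pics/top0.png

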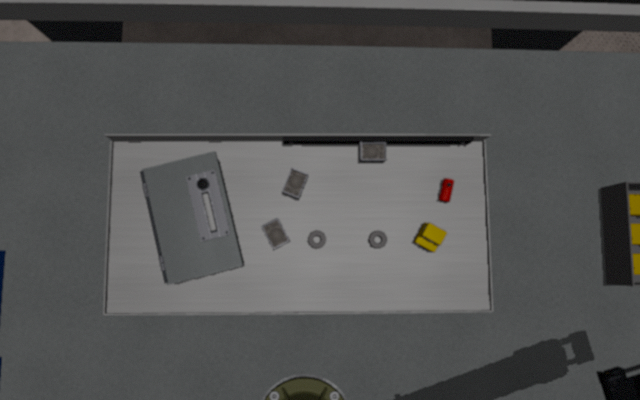

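View pics/side0.png

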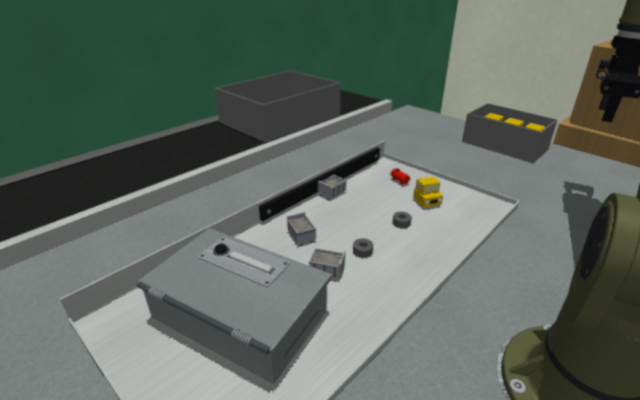

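The top view shows three bed look-alikes: (373,152) against the strip, (295,184) and (275,234). I choose (373,152), which is on the strip and farthest from the base. The button is at top (203,184) / side (221,249), and the bar is around top (208,212) / side (250,261).

Run:
```python
from h import *
T=cam('top');S=cam('side')
def comp(c,box,f,name):
    x0,y0,x1,y1=box;g=cv2.cvtColor(c['img'],cv2.COLOR_RGB2GRAY)[y0:y1,x0:x1]
    m=f(g).astype(np.uint8);n,l,s,ce=cv2.connectedComponentsWithStats(m)
    i=1+np.argmax(s[1:,4]);ct=cv2.findContours((l==i).astype(np.uint8),0,1)[0][0]
    print(name,s[i],ce[i]+[x0,y0],'rect',cv2.minAreaRect(ct+np.array([x0,y0])));return ce[i]+[x0,y0]
bt=comp(T,(192,174,216,196),lambda g:g<50,'btnT');bs=comp(S,(208,240,236,258),lambda g:g<45,'btnS')
print('btn',tri(T,bt,S,bs))
rt=comp(T,(195,188,222,240),lambda g:g>175,'barT');rs=comp(S,(225,245,285,280),lambda g:g>185,'barS')
print('bar',tri(T,rt,S,rs))
print('bed top z~.045', [onz(T,u,v,.045) for u,v in((359,142),(386,142),(386,160),(359,160))])
# tray corners
for p,q in(((110,312),(None)),):print(onz(T,*p,0.0))
print('tray back right corner',tri(T,(487,135),S,(383,144)))
print('chest corners', [tri(T,a,S,b) for a,b in(((141,171),(139,284)),((216,153),(216,231)),((243,265),(328,297)),((166,283),(272,348)))])
a=cv2.resize(T['img'][140:290,130:250],None,fx=4,fy=4,interpolation=2);b=cv2.resize(T['img'][130:170,340:410],None,fx=4.5,fy=4.5,interpolation=2)
im=np.zeros((600,800,3),np.uint8);im[:600,:480]=a;im[:180,485:800]=b
s=cv2.resize(S['img'][160:210,300:360],None,fx=5,fy=5,interpolation=2);im[200:450,485:785]=s
cv2.imwrite('pics/crop1.png',im[:,:,::-1])
```

```text
btnT [ 6  5 10 10 86] [202.41860465 183.47674419] rect ((202.5, 183.5), (9.0, 9.0), 90.0)
btnS [ 7  5 12  9 87] [220.47126437 248.98850575] rect ((220.5, 249.0), (8.0, 11.0), 90.0)
btn (array([0.55375238, 0.2354644 , 0.09133202]), np.float64(0.0020955970429840337))Traceback (most recent call last):
  File "<stdin>", line 10, in <module>
  File "<stdin>", line 6, in comp
    return _wrapfunc(a, 'argmax', axis=axis, out=out, **kwds)
    return bound(*args, **kwds)
ValueError: attempt to get argmax of an empty sequence
```

Run:
```python
from h import *
T=cam('top');S=cam('side')
def comp(c,box,name):
    x0,y0,x1,y1=box;g=cv2.cvtColor(c['img'],cv2.COLOR_RGB2GRAY)[y0:y1,x0:x1]
    t,m=cv2.threshold(g,0,255,8);t=(int(g.max())+int(np.median(g)))//2;m=(g>t).astype(np.uint8)
    n,l,s,ce=cv2.connectedComponentsWithStats(m);i=1+np.argmax(s[1:,4])
    ct=cv2.findContours((l==i).astype(np.uint8),0,1)[0][0]
    print(name,t,s[i],ce[i]+[x0,y0],cv2.minAreaRect(ct+np.array([x0,y0])));return ce[i]+[x0,y0]
rt=comp(T,(200,190,220,236),'barT');rs=comp(S,(228,246,275,275),'barS')
print('bar',tri(T,rt,S,rs))
print('bed top', [onz(T,u,v,.042).round(4) for u,v in((359,142),(386,142),(386,160),(359,160))])
print('tray back right corner',tri(T,(487,135),S,(383,144)))
print('chest corners', [tri(T,a,S,b) for a,b in(((141,171),(139,284)),((216,153),(216,231)),((243,265),(328,297)),((166,283),(272,348)))])
a=cv2.resize(T['img'][140:290,130:250],None,fx=4,fy=4,interpolation=2);b=cv2.resize(T['img'][130:170,340:410],None,fx=4.5,fy=4.5,interpolation=2)
im=np.zeros((600,800,3),np.uint8);im[:600,:480]=a;im[:180,485:800]=b
s=cv2.resize(S['img'][160:210,300:360],None,fx=5,fy=5,interpolation=2);im[200:450,485:785]=s
cv2.imwrite('pics/crop1.png',im[:,:,::-1])
```

```text
barT 116 [  4   5  11  34 118] [209.  211.5] ((208.99998474121094, 211.49998474121094), (34.41315841674805, 3.3210701942443848), 76.75948333740234)
barS 164 [  3   6  40  18 203] [250.36453202 260.26600985] ((250.46810913085938, 260.0778503417969), (41.397193908691406, 5.342931270599365), 22.2490234375)
bar (array([0.48991428, 0.21779943, 0.09226964]), np.float64(0.0010395147490830333))
bed top [array([ 0.6656, -0.1258,  0.042 ]), array([ 0.6666, -0.191 ,  0.042 ]), array([ 0.6225, -0.1906,  0.042 ]), array([ 0.6216, -0.1257,  0.042 ])]
tray back right corner (array([ 0.68749589, -0.43673248,  0.04510149]), np.float64(0.0008667959166313543))
chest corners [(array([0.58117843, 0.3769827 , 0.08411287]), np.float64(0.00010655710278299294)), (array([0.62376396, 0.20582956, 0.0808823 ]), np.float64(0.006206846618388459)), (array([0.37129399, 0.14636815, 0.0364832 ]), np.float64(0.003355073926714746)), (array([0.32883734, 0.30702413, 0.0879873 ]), np.float64(0.0028667550677986247))]
```

View pics/crop1.png

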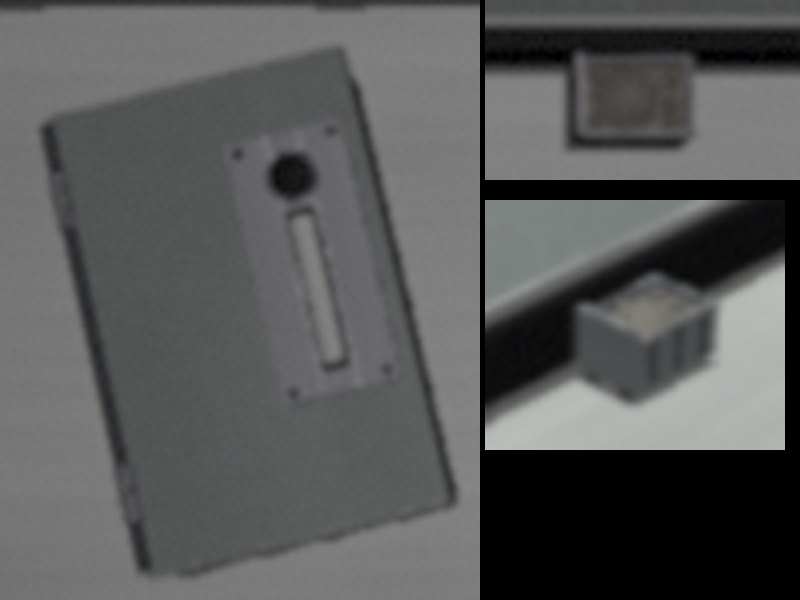

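The crop confirms the chosen bed stands on the black strip. Its top is about 62×44 mm, centred near (0.644, -0.158). The chest yaw is about 15°, and the button and bar lie along that line.

Run:
```python
from h import *
print(delta([.5538,.2352,.17],15),delta([.5538,.2352,.125],15))
```

```text
(array([ 2.9838, -3.6354,  0.3178]), array([-0.0004,  0.0001,  0.0074])) (array([ 2.9838, -3.6352,  0.5428]), array([-0.0004,  0.0001,  0.0074]))
```

>>> step_arm(
  delta_pos=[
    [0.9, -0.35, 0],
    [0.9, -0.35, 0],
    [0.9, -0.35, 0],
    [0.9, -0.35, 0],
  ],
  rot=[
    [0, 0, 0],
    [0, 0, 0],
    [0, 0, 0],
    [0, 0, 0],
  ],
  gripper=[-1, -1, -1, -1],
  squeeze=10,
)

```text
time_s: 0.8
tool_pos: [0.3358, -0.5054, 0.2339]
tool_rot: [-180.0, -0.2, 16.2]
force: [-0.2, -0.6, -0.2]
grip_width: 0.0551
grasp_force: 0.0
```

>>> step_arm(
  delta_pos=[
    [0.9, -0.35, 0],
    [0.9, -0.35, 0],
    [0.9, -0.35, 0],
    [0.9, -0.35, 0],
  ],
  rot=[
    [0, 0, 0],
    [0, 0, 0],
    [0, 0, 0],
    [0, 0, 0],
  ],
  gripper=[-1, -1, -1, -1],
)

```text
time_s: 1.3
tool_pos: [0.4886, -0.3891, 0.2335]
tool_rot: [-179.9, -0.2, 16.2]
force: [-0.3, -0.1, -0.5]
grip_width: 0.015
grasp_force: 0.0
```

>>> step_arm(
  delta_pos=[
    [0.4, -0.98, 0],
    [0.4, -0.98, 0],
    [0.4, -0.98, 0],
    [0.4, -0.98, 0],
    [0.4, -0.98, 0],
  ],
  rot=[
    [0, 0, 0],
    [0, 0, 0],
    [0, 0, 0],
    [0, 0, 0],
    [0, 0, 0],
  ],
  gripper=[-1, -1, -1, -1, -1],
)

```text
time_s: 1.92
tool_pos: [0.5083, -0.183, 0.2339]
tool_rot: [179.9, -0.0, 15.8]
force: [-0.3, -1.3, 0.7]
grip_width: 0.0003
grasp_force: 0.0
```

>>> step_arm(
  delta_pos=[
    [0.4, -0.98, 0],
    [0.4, -0.98, 0],
    [0.4, -0.98, 0],
    [0.4, -0.98, 0],
    [0.4, -0.98, 0],
  ],
  rot=[
    [0, 0, 0],
    [0, 0, 0],
    [0, 0, 0],
    [0, 0, 0],
    [0, 0, 0],
  ],
  gripper=[-1, -1, -1, -1, -1],
)

```text
time_s: 2.55
tool_pos: [0.533, 0.0259, 0.2335]
tool_rot: [180.0, 0.0, 15.7]
force: [0.7, -0.8, -0.3]
grip_width: 0.0005
grasp_force: 0.0
```

Run:
```python
from h import *
o=env.get_obs();print(o['time_s'],o['tool_pos'],o['tool_rot'],o['qpos'],o['grip_width']);print(delta([.5538,.2352,.125],15))
```

```text
2.55 [0.53296083 0.02588261 0.23348528] [1.79984509e+02 3.17867284e-03 1.56775840e+01] [ 26.3228261    6.2497739  -34.08801152  98.67925913   3.61890901
  76.16592073 -82.79571442] 0.0004613845482505621
(array([ 0.3832, -0.9796,  0.5421]), array([0.0002, 0.    , 0.0079]))
```

>>> step_arm(
  delta_pos=[
    [0.383, -0.98, 0.1],
    [0.383, -0.98, 0.2],
    [0.383, -0.98, 0.3],
    [0.383, -0.98, 0.54],
    [0.383, -0.98, 0.54],
    [0.383, -0.98, 0.54],
    [0.383, -0.98, 0.54],
    [0.383, -0.98, 0.54],
  ],
  rot=[
    [0, 0, 0.008],
    [0, 0, 0.008],
    [0, 0, 0.008],
    [0, 0, 0.008],
    [0, 0, 0.008],
    [0, 0, 0.008],
    [0, 0, 0.008],
    [0, 0, 0.008],
  ],
  gripper=[-1, -1, -1, -1, -1, -1, -1, -1],
)

```text
time_s: 3.55
tool_pos: [0.5551, 0.2345, 0.1274]
tool_rot: [179.9, -0.2, 14.8]
force: [0.5, 0.1, 0.3]
grip_width: 0.0006
grasp_force: 0.0
```

Run:
```python
from h import *
o=env.get_obs();print(o['time_s'],o['tool_pos'],o['tool_rot'],o['qpos']);print(delta([.5538,.2352,.099],15))
T=cam('top');S=cam('side')
im=np.zeros((600,800,3),np.uint8)
im[:600,:400]=cv2.resize(T['img'][140:290,155:255],None,fx=4,fy=4,interpolation=2)
im[:500,400:]=cv2.resize(S['img'][200:325,180:280],(400,500),interpolation=2)
cv2.imwrite('pics/p2.png',im[:,:,::-1])
```

```text
3.55 [0.55506984 0.23449508 0.12740608] [ 1.79942216e+02 -1.79906601e-01  1.48018873e+01] [   7.44383228   21.4264144   -40.09955623   96.60752534   14.89886815
   67.22956326 -111.68720253]
(array([-0.0057, -0.0052,  0.142 ]), array([ 0.0007, -0.0021, -0.0023]))
```

View pics/p2.png

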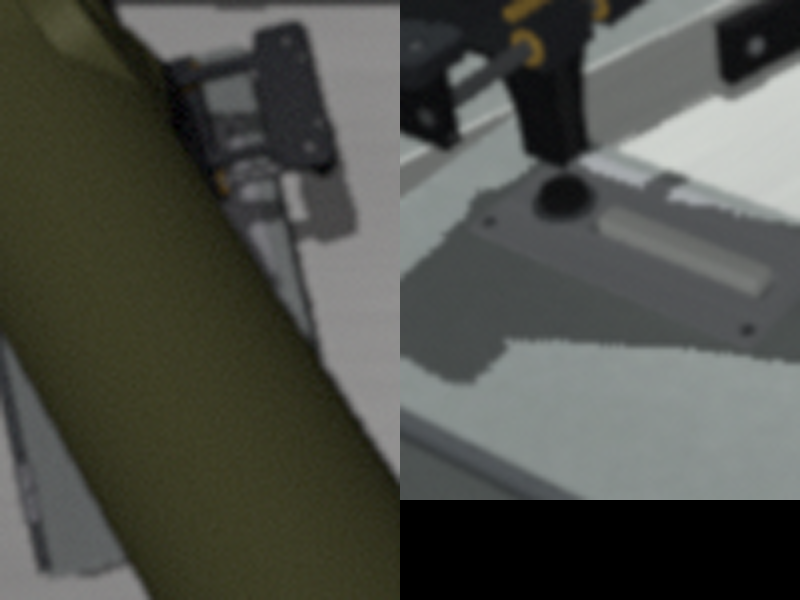

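The side crop shows the closed fingertips directly above the button (button at side pixel ~(221,249)). The forearm lies over the +y part of the chest. Next I press in small steps.

>>> step_arm(
  delta_pos=[
    [-0.006, -0.005, 0.1],
    [-0.006, -0.005, 0.12],
    [-0.006, -0.005, 0.13],
    [-0.006, -0.005, 0.135],
    [-0.006, -0.005, 0.135],
  ],
  rot=[
    [0, 0, 0],
    [0, 0, 0],
    [0, 0, 0],
    [0, 0, 0],
    [0, 0, 0],
  ],
  gripper=[-1, -1, -1, -1, -1],
)

```text
time_s: 4.28
tool_pos: [0.5523, 0.2362, 0.1002]
tool_rot: [179.9, -0.0, 14.9]
force: [-4.5, -3.5, 14.8]
grip_width: 0.0004
grasp_force: 7.3
```

>>> step_arm(
  delta_pos=[
    [0, 0, -0.1],
    [0, 0, -0.35],
    [0, 0, -0.35],
    [0, 0, -0.35],
  ],
  rot=[
    [0, 0, 0],
    [0, 0, 0],
    [0, 0, 0],
    [0, 0, 0],
  ],
  gripper=[-0.2, -0.2, -0.2, -0.2],
)

```text
time_s: 4.78
tool_pos: [0.5515, 0.2363, 0.168]
tool_rot: [180.0, 0.1, 15.0]
force: [-0.1, -0.7, -0.7]
grip_width: 0.0312
grasp_force: 0.0
```

Run:
```python
from h import *
o=env.get_obs();print(o['time_s'],o['tool_pos'],o['tool_rot'],o['force'],o['grip_width'])
S=cam('side')
im=cv2.resize(S['img'][200:325,180:300],None,fx=5,fy=4.8,interpolation=2)
cv2.imwrite('pics/p3.png',im[:,:,::-1])
a=np.radians(15);u=np.array([np.cos(a),np.sin(a),0]);b=np.array([.490,.218,.1105])
print('pred bar ends popped',proj(S,[b-u*.043,b+u*.043]),'home',proj(S,[b-u*.043-[0,0,.02],b+u*.043-[0,0,.02]]))
print(delta([.490,.218,.150],15),delta([.490,.218,.103],15))
```

```text
4.775 [0.5514989  0.23634601 0.16798664] [1.79980221e+02 6.46128963e-02 1.49588882e+01] [-0.07591776 -0.6935595  -0.67054146] 0.03122848927153221
pred bar ends popped [[270.29787811 260.12928291]
 [229.89253867 244.37688162]] home [[271.10104393 269.32858125]
 [231.25651453 253.33912918]]
(array([-0.3188,  0.008 ,  0.0871]), array([ 0.0003,  0.0016, -0.0006])) (array([-0.3182,  0.0079,  0.3221]), array([ 0.0003,  0.0016, -0.0006]))
```

View pics/p3.png

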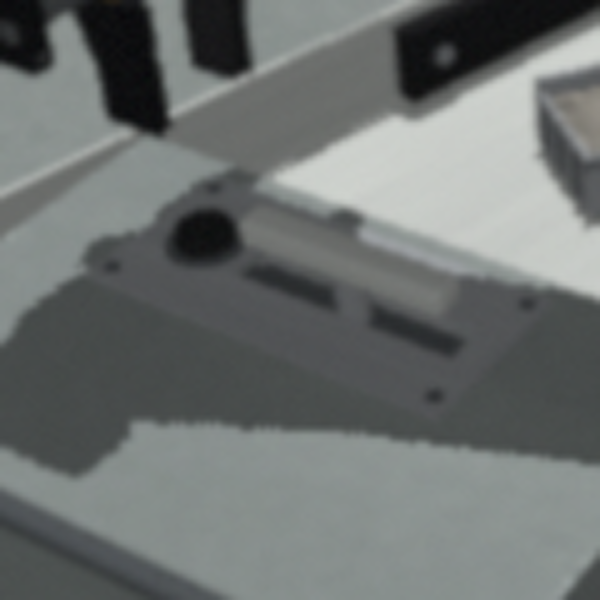

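The handle has popped out: the bar spans side pixels (229,247) to (271,262), as predicted, with the open recess below it. Next I grip the bar across its width.

>>> step_arm(
  delta_pos=[
    [-0.318, 0.008, 0.08],
    [-0.318, 0.008, 0.08],
    [-0.318, 0.008, 0.2],
    [-0.318, 0.008, 0.3],
    [-0.318, 0.008, 0.317],
    [-0.318, 0.008, 0.317],
    [-0.318, 0.008, 0.317],
  ],
  rot=[
    [0, 0, 0],
    [0, 0, 0],
    [0, 0, 0],
    [0, 0, 0],
    [0, 0, 0],
    [0, 0, 0],
    [0, 0, 0],
  ],
  gripper=[-0.2, -0.2, -0.2, -0.2, -0.2, -0.2, -0.2],
)

```text
time_s: 5.7
tool_pos: [0.4916, 0.219, 0.1058]
tool_rot: [-180.0, -0.1, 14.9]
force: [-0.4, 0.6, 0.1]
grip_width: 0.0348
grasp_force: 0.0
```

>>> step_arm(
  delta_pos=[
    [0, 0, 0],
    [0, 0, 0],
    [0, 0, 0],
    [0, 0, 0],
  ],
  rot=[
    [0, 0, 0],
    [0, 0, 0],
    [0, 0, 0],
    [0, 0, 0],
  ],
  gripper=[-1, -1, -1, -1],
  squeeze=20,
)

```text
time_s: 6.2
tool_pos: [0.4912, 0.2186, 0.1053]
tool_rot: [180.0, -0.0, 14.9]
force: [-0.4, -0.5, 1.0]
grip_width: 0.0138
grasp_force: 20.0
```

>>> step_arm(
  delta_pos=[
    [0, 0, 0],
    [0, 0, 0],
    [0, 0, 0],
    [0, 0, 0],
    [0, 0, 0],
    [0, 0, 0],
    [0, 0, 0],
    [0, 0, 0],
    [0, 0, 0],
    [0, 0, 0],
    [0, 0, 0],
    [0, 0, 0],
  ],
  rot=[
    [0, 0, -0.11],
    [0, 0, -0.22],
    [0, 0, -0.33],
    [0, 0, -0.44],
    [0, 0, -0.55],
    [0, 0, -0.66],
    [0, 0, -0.77],
    [0, 0, -0.88],
    [0, 0, -0.99],
    [0, 0, -1],
    [0, 0, -1],
    [0, 0, -1],
  ],
  gripper=[-1, -1, -1, -1, -1, -1, -1, -1, -1, -1, -1, -1],
)

```text
time_s: 7.7
tool_pos: [0.4903, 0.2191, 0.105]
tool_rot: [-179.9, -0.0, 100.8]
force: [-3.8, 0.8, 2.4]
grip_width: 0.0134
grasp_force: 20.0
```

Run:
```python
from h import *
o=env.get_obs();print(o['time_s'],o['tool_pos'],o['tool_rot'],o['qpos'],o['force'],o['wrist_torque'],o['grip_width'])
print(delta([.51,.15,.26],100.4),delta([.51,-.1,.26],90))
```

```text
7.7 [0.49033573 0.21911355 0.10503968] [-1.79945204e+02 -2.86321928e-02  1.00833427e+02] [ 21.81567122  18.85989699 -55.87257838 106.4340688   17.29495681
  63.82295921 -29.57295522] [-3.82366937  0.81017349  2.37237805] [ 0.43827527  0.7416226  -0.04449201] 0.013438760514601732
(array([-0.3575,  0.0309, -0.775 ]), array([-0.0006, -0.0003,  0.005 ])) (array([-1.5852, -0.2041, -0.7754]), array([-0.0007, -0.0003,  0.1261]))
```

>>> step_arm(
  delta_pos=[
    [0, 0, 0],
    [0, 0, 0],
    [0, 0, -0.25],
    [0, 0, -0.5],
    [-0.3, 0, -0.75],
    [-0.6, 0, -0.75],
    [-0.9, 0, -0.75],
    [-1, 0, -0.75],
  ],
  rot=[
    [0, 0, 0],
    [0, 0, 0],
    [0, 0, 0],
    [0, 0, 0],
    [0, 0, 0],
    [0, 0, 0],
    [0, 0, 0],
    [0, 0, 0],
  ],
  gripper=[0, 0, 0, 0, 0, 0, 0, 0],
)

```text
time_s: 8.7
tool_pos: [0.5297, 0.016, 0.2552]
tool_rot: [180.0, 0.2, 100.5]
force: [-0.6, 0.0, 0.4]
grip_width: 0.0433
grasp_force: 0.0
```

Run:
```python
from h import *
o=env.get_obs();print(o['time_s'],o['tool_pos'],o['tool_rot'],o['qpos'],o['force'],o['grip_width'])
print(delta([.56,-.158,.20],0))
```

```text
8.7 [0.52966489 0.01604387 0.25518057] [1.79968130e+02 1.71048410e-01 1.00454583e+02] [ 44.20012006   7.13530919 -52.38566856  96.89819969   5.93049099
  78.75215594   1.3278457 ] [-0.56981219  0.03438266  0.4436426 ] 0.04325617801993291
(array([-0.8825, -0.0089,  0.2785]), array([2.0000e-03, 1.1000e-03, 1.1688e+00]))
```

>>> step_arm(
  delta_pos=[
    [-0.3, 0, 0],
    [-0.6, 0, 0],
    [-0.88, 0, 0],
    [-0.88, 0, 0],
    [-0.88, 0, 0],
    [-0.88, 0, 0],
    [-0.88, 0, 0],
    [-0.88, 0, 0],
    [-0.88, 0, 0],
    [-0.88, 0, 0],
  ],
  rot=[
    [0, 0, 0.12],
    [0, 0, 0.24],
    [0, 0, 0.36],
    [0, 0, 0.48],
    [0, 0, 0.6],
    [0, 0, 0.72],
    [0, 0, 0.84],
    [0, 0, 0.96],
    [0, 0, 1],
    [0, 0, 1],
  ],
  gripper=[1, 1, 1, 1, 1, 1, 1, 1, 1, 1],
)

```text
time_s: 9.95
tool_pos: [0.562, -0.1515, 0.255]
tool_rot: [179.9, 0.0, 14.9]
force: [-0.4, 0.9, 0.4]
grip_width: 0.087
grasp_force: 0.0
```

Run:
```python
from h import *
o=env.get_obs();print(o['time_s'],o['tool_pos'],o['tool_rot'],o['qpos'],o['force'],o['grip_width'])
T=cam('top');S=cam('side');cv2.imwrite('pics/t4.png',T['img'][:,:,::-1])
cv2.imwrite('pics/s4.png',S['img'][:,:,::-1])
print(delta([.644,-.158,.12],0))
```

```text
9.95 [ 0.56202824 -0.15152846  0.25499853] [1.79941051e+02 1.15670481e-02 1.49319845e+01] [ 43.90835535  12.51445424 -36.50774394  90.31668114   7.58991265
  79.64488866 -68.3813932 ] [-0.42796477  0.88553829  0.41593665] 0.0869654151253817
(array([0.3872, 0.1383, 0.6753]), array([0.0004, 0.    , 0.1742]))
```

View pics/s4.png

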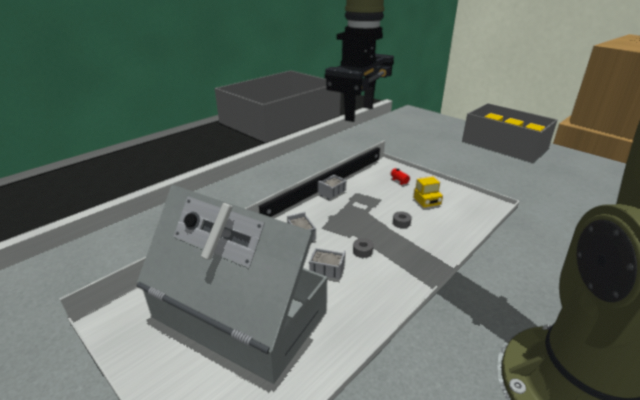

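The side view shows the lid swinging open, with the bar now along chest y and the hand clear. The bed still stands on the strip at (332,187).

>>> step_arm(
  delta_pos=[
    [0.2, 0.07, 0],
    [0.387, 0.138, 0.3],
    [0.387, 0.138, 0.6],
    [0.387, 0.138, 0.67],
    [0.387, 0.138, 0.67],
    [0.387, 0.138, 0.67],
  ],
  rot=[
    [0, 0, 0.1],
    [0, 0, 0.174],
    [0, 0, 0.174],
    [0, 0, 0.174],
    [0, 0, 0.174],
    [0, 0, 0.174],
  ],
  gripper=[1, 1, 1, 1, 1, 1],
)

```text
time_s: 10.8
tool_pos: [0.6455, -0.1578, 0.1244]
tool_rot: [179.9, -0.3, -0.0]
force: [0.8, 0.5, -0.1]
grip_width: 0.0867
grasp_force: 0.0
```

Run:
```python
from h import *
o=env.get_obs();print(o['time_s'],o['tool_pos'],o['tool_rot'])
print(delta([.643,-.158,.023],0))
S=cam('side');T=cam('top')
im=np.zeros((600,800,3),np.uint8)
im[:400,:400]=cv2.resize(S['img'][140:220,290:370],None,fx=5,fy=5,interpolation=2)
im[:400,400:]=cv2.resize(T['img'][110:190,330:410],None,fx=5,fy=5,interpolation=2)
cv2.imwrite('pics/p5.png',im[:400,:,::-1])
```

```text
10.8 [ 0.64554051 -0.15780132  0.1243888 ] [ 1.79916460e+02 -2.61661405e-01 -1.64121875e-02]
(array([-1.500e-02,  3.000e-04,  5.069e-01]), array([ 0.001 , -0.003 , -0.0002]))
```

View pics/p5.png

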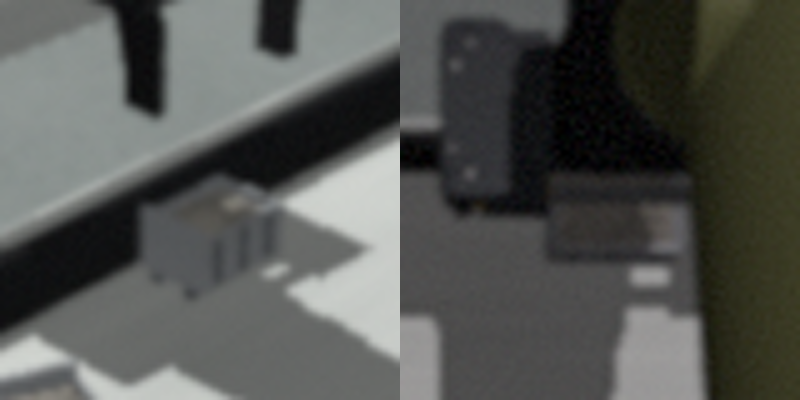

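The fingers straddle the bed's ends above it (side crop: fingers at (145,110) and (280,50), bed at (210,240)). I'll descend and grip.

>>> step_arm(
  delta_pos=[
    [-0.015, 0, 0.2],
    [-0.015, 0, 0.4],
    [-0.015, 0, 0.48],
    [-0.015, 0, 0.507],
    [-0.015, 0, 0.507],
    [-0.015, 0, 0.507],
  ],
  rot=[
    [0, 0, 0],
    [0, 0, 0],
    [0, 0, 0],
    [0, 0, 0],
    [0, 0, 0],
    [0, 0, 0],
  ],
  gripper=[1, 1, 1, 1, 1, 1],
)

```text
time_s: 11.65
tool_pos: [0.6422, -0.1576, 0.0215]
tool_rot: [180.0, -0.2, -0.0]
force: [0.4, 0.5, 0.3]
grip_width: 0.087
grasp_force: 0.0
```

>>> step_arm(
  delta_pos=[
    [0, 0, 0],
    [0, 0, 0],
    [0, 0, 0],
    [0, 0, 0],
    [0, 0, 0],
  ],
  rot=[
    [0, 0, 0],
    [0, 0, 0],
    [0, 0, 0],
    [0, 0, 0],
    [0, 0, 0],
  ],
  gripper=[-1, -1, -1, -1, -1],
  squeeze=15,
)

```text
time_s: 12.28
tool_pos: [0.6409, -0.1578, 0.0199]
tool_rot: [180.0, 0.0, -0.0]
force: [-0.9, -0.8, 1.7]
grip_width: 0.0616
grasp_force: 15.0
```

>>> step_arm(
  delta_pos=[
    [0, 0, -0.06],
    [-0.05, 0, -0.1],
    [-0.2, 0, -0.1],
    [-0.35, 0, -0.1],
    [-0.35, 0, -0.1],
    [-0.35, 0, -0.06],
    [-0.35, 0, -0.02],
    [-0.35, 0, -0.01],
    [-0.35, 0, 0],
    [-0.35, 0, 0],
    [-0.35, 0, 0],
  ],
  rot=[
    [0, 0, 0],
    [0, 0, 0],
    [0, 0, 0],
    [0, 0, 0],
    [0, 0, 0],
    [0, 0, 0],
    [0, 0, 0],
    [0, 0, 0],
    [0, 0, 0],
    [0, 0, 0],
    [0, 0, 0],
  ],
  gripper=[-1, -1, -1, -1, -1, -1, -1, -1, -1, -1, -1],
)

```text
time_s: 13.65
tool_pos: [0.5714, -0.1572, 0.0199]
tool_rot: [-180.0, -0.0, 0.0]
force: [-0.1, -0.1, 0.1]
grip_width: 0.062
grasp_force: 15.0
```

>>> step_arm(
  delta_pos=[
    [0, 0, 0.003],
    [0, 0, 0.003],
    [0, 0, 0.003],
    [0, 0, 0.003],
    [0, 0, -0.2],
    [0, 0, -0.4],
    [0, 0, -0.4],
  ],
  rot=[
    [0, 0, 0],
    [0, 0, 0],
    [0, 0, 0],
    [0, 0, 0],
    [0, 0, 0],
    [0, 0, 0],
    [0, 0, 0],
  ],
  gripper=[-1, 1, 1, 1, 1, 1, 1],
)

```text
time_s: 14.52
tool_pos: [0.5736, -0.1579, 0.1034]
tool_rot: [179.9, -0.4, -0.0]
force: [-0.3, -0.7, -0.5]
grip_width: 0.0868
grasp_force: 0.0
```

>>> step_arm(
  delta_pos=[
    [0, 0, 0],
    [0, 0, 0],
    [0, 0, 0],
    [0, 0, 0],
    [0, 0, 0],
    [0, 0, 0],
    [0, 0, 0],
    [0, 0, 0],
    [0, 0, 0],
    [0, 0, 0],
    [0, 0, 0],
  ],
  rot=[
    [0, 0, -0.12],
    [0, 0, -0.24],
    [0, 0, -0.36],
    [0, 0, -0.48],
    [0, 0, -0.6],
    [0, 0, -0.72],
    [0, 0, -0.84],
    [0, 0, -0.96],
    [0, 0, -1],
    [0, 0, -1],
    [0, 0, -1],
  ],
  gripper=[1, 1, 1, 1, 1, 1, 1, 1, 1, 1, 1],
)

```text
time_s: 15.9
tool_pos: [0.5706, -0.1574, 0.0992]
tool_rot: [-180.0, -0.0, 85.9]
force: [0.3, 0.4, -0.3]
grip_width: 0.0869
grasp_force: 0.0
```

Run:
```python
from h import *
o=env.get_obs();print(o['time_s'],o['tool_pos'],o['tool_rot'],o['qpos'])
print(delta([.5714,-.1577,.023],90))
T=cam('top');S=cam('side')
im=np.zeros((600,800,3),np.uint8)
im[:,:500]=cv2.resize(S['img'][150:300,250:375],None,fx=4,fy=4,interpolation=2)
im[:600,500:]=cv2.resize(T['img'][120:270,90:240],None,fx=2,fy=4,interpolation=2)
im=np.zeros((560,800,3),np.uint8)
im[:400,:400]=cv2.resize(S['img'][150:250,290:390],None,fx=4,fy=4,interpolation=2)
im[:560,400:]=cv2.resize(T['img'][135:295,90:250],(400,400),interpolation=2).repeat(1,0) if 0 else np.pad(cv2.resize(T['img'][135:295,90:250],(400,400),interpolation=2),((0,160),(0,0),(0,0)))
cv2.imwrite('pics/p6.png',im[:400,:,::-1])
```

```text
15.9 [ 0.57063248 -0.15738473  0.09919675] [-1.79957142e+02 -1.00560225e-02  8.58671254e+01] [ 53.11265143  24.92384133 -49.44440059  99.23708348  20.59906173
  65.45821052  -6.56876983]
(array([-0.0014,  0.0042,  0.381 ]), array([-0.0005, -0.0001, -0.0481]))
```

View pics/p6.png

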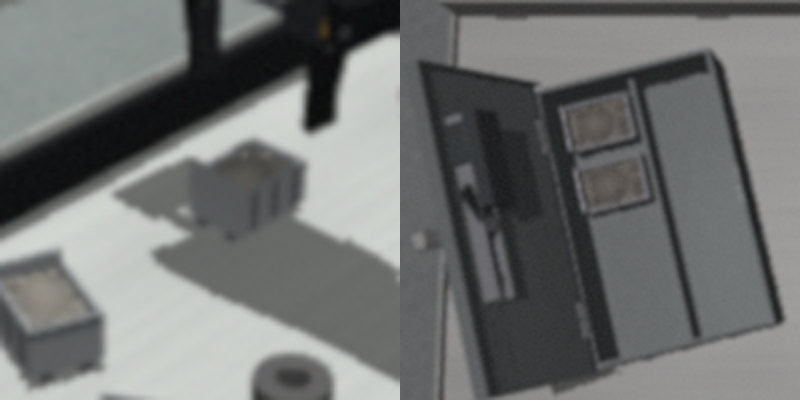

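>>> step_arm(
  delta_pos=[
    [0, -0.01, 0.15],
    [0, -0.01, 0.3],
    [0, -0.01, 0.36],
    [0, -0.01, 0.381],
    [0, -0.01, 0.381],
    [0, -0.01, 0.381],
  ],
  rot=[
    [0, 0, -0.048],
    [0, 0, -0.048],
    [0, 0, -0.048],
    [0, 0, -0.048],
    [0, 0, -0.048],
    [0, 0, -0.048],
  ],
  gripper=[1, 1, 1, 1, 1, 1],
)

```text
time_s: 16.75
tool_pos: [0.5698, -0.1574, 0.0246]
tool_rot: [179.9, 0.0, 90.1]
force: [-0.4, -0.0, 0.6]
grip_width: 0.0871
grasp_force: 0.0
```

>>> step_arm(
  delta_pos=[
    [0, 0, 0],
    [0, 0, 0],
    [0, 0, 0],
    [0, 0, 0],
    [0, 0, 0],
    [0, 0, 0],
  ],
  rot=[
    [0, 0, 0],
    [0, 0, 0],
    [0, 0, 0],
    [0, 0, 0],
    [0, 0, 0],
    [0, 0, 0],
  ],
  gripper=[-1, -1, -1, -1, -1, -1],
  squeeze=15,
)

```text
time_s: 17.5
tool_pos: [0.5692, -0.1572, 0.0236]
tool_rot: [180.0, 0.0, 90.1]
force: [1.1, -0.6, 0.1]
grip_width: 0.0439
grasp_force: 15.0
```

Run:
```python
from h import *
o=env.get_obs();print(o['time_s'],o['tool_pos'],o['tool_rot'],o['force'])
T=cam('top')
P=lambda u,v,z:onz(T,u,v,z)[:2]
g=dict(rimR=(P(215.2,155,.083),P(242,263,.083)),rimL=(P(146,171.8,.083),P(172,283,.083)),div=(P(183.2,169,.053),P(208.8,269,.053)))
for k,(a,b) in g.items():
    d=a-b;print(k,a,b,'len',np.linalg.norm(d),'yaw',np.degrees(np.arctan2(d[1],d[0])))
C=(sum(g['rimR'])+sum(g['rimL']))/4;a=np.radians(15);ux=np.array([np.cos(a),np.sin(a)]);uy=np.array([-ux[1],ux[0]])
print('C',C,'lane',C-40*uy/1000,'div-based',sum(g['div'])/2-.040*uy, 'bar-y offsets from lane line',(np.array([.4903,.2188])-C)@ux,(np.array([.4903,.2188])-C)@uy)
```

```text
17.5 [ 0.56916988 -0.1572236   0.02360373] [1.79977428e+02 2.32761117e-03 9.00586863e+01] [ 1.10690469 -0.57871447  0.05340391]
rimR [0.62067307 0.20958643] [0.375408   0.14169216] len 0.2544888673713078 yaw 15.473150799948838
rimL [0.57968323 0.36593068] [0.32968755 0.29615042] len 0.2595517779276005 yaw 15.595793858785163
div [0.59245243 0.28918515] [0.36049165 0.22132546] len 0.24168314764288976 yaw 16.30673874798928
C [0.47636296 0.25333992] lane [0.48671572 0.21470289] div-based [0.4868248  0.21661827] bar-y offsets from lane line 0.004522554624442956 -0.03697017437412699
```

>>> step_arm(
  delta_pos=[
    [0, 0, -0.1],
    [0, 0, -0.4],
    [0, 0, -0.7],
    [0.15, -0.05, -0.8],
    [0.4, -0.1, -0.8],
    [0.7, -0.2, -0.8],
    [0.95, -0.2, -0.8],
    [0.95, -0.2, -0.8],
  ],
  rot=[
    [0, 0, 0],
    [0, 0, 0],
    [0, 0, -0.05],
    [0, 0, -0.1],
    [0, 0, -0.15],
    [0, 0, -0.18],
    [0, 0, -0.18],
    [0, 0, -0.18],
  ],
  gripper=[-1, -1, -1, -1, -1, -1, -1, -1],
)

```text
time_s: 18.55
tool_pos: [0.5279, 0.0386, 0.1851]
tool_rot: [179.9, 0.0, 106.1]
force: [1.5, 0.3, -1.2]
grip_width: 0.0438
grasp_force: 15.0
```

Run:
```python
from h import *
o=env.get_obs();print(o['time_s'],o['tool_pos'],o['tool_rot'],o['force'],o['grip_width'],o['qpos'])
print(delta([.487,.216,.18],105.5))
```

```text
18.55 [0.52792285 0.03860596 0.18513365] [1.79912177e+02 5.41325852e-03 1.06056360e+02] [ 1.45905401  0.30548651 -1.22386034] 0.04375128155370107 [ 49.52149215  13.34873789 -63.04535424 102.40113521  12.51322061
  71.78285675  -0.77877101]
(array([0.909 , 0.0486, 0.0257]), array([0.001 , 0.0001, 0.0065]))
```

>>> step_arm(
  delta_pos=[
    [0.25, 0.02, 0],
    [0.5, 0.03, 0],
    [0.75, 0.049, 0],
    [0.909, 0.049, 0.02],
    [0.909, 0.049, 0.02],
    [0.909, 0.049, 0.02],
    [0.909, 0.049, 0.02],
  ],
  rot=[
    [0, 0, 0.006],
    [0, 0, 0.006],
    [0, 0, 0.006],
    [0, 0, 0.006],
    [0, 0, 0.006],
    [0, 0, 0.006],
    [0, 0, 0.006],
  ],
  gripper=[-1, -1, -1, -1, -1, -1, -1],
)

```text
time_s: 19.42
tool_pos: [0.4903, 0.2087, 0.1796]
tool_rot: [-180.0, 0.0, 104.8]
force: [0.2, -0.4, -0.9]
grip_width: 0.0439
grasp_force: 15.0
```

Run:
```python
from h import *
o=env.get_obs();print(o['time_s'],o['tool_pos'],o['tool_rot'],o['force'],o['grip_width'],o['qpos'])
print(delta([.487,.216,.0286],105.5))
T=cam('top');S=cam('side')
im=np.zeros((480,800,3),np.uint8)
im[:480,:480]=cv2.resize(S['img'][130:370,110:350],None,fx=2,fy=2,interpolation=2)
im[:400,480:]=cv2.resize(T['img'][130:290,100:228],None,fx=2.5,fy=2.5,interpolation=2)
cv2.imwrite('pics/p7.png',im[:,:,::-1])
```

```text
19.425 [0.49033729 0.20872672 0.17964302] [-1.79997544e+02  4.97338194e-02  1.04849357e+02] [ 0.21031421 -0.3902729  -0.86713928] 0.04386940037751022 [ 32.10772801  15.69967515 -65.87602511 102.20595482  15.11161998
  71.8638743  -22.90541651]
(array([ 0.0401, -0.0068,  0.7552]), array([-0.    ,  0.0006, -0.0076]))
```

View pics/p7.png

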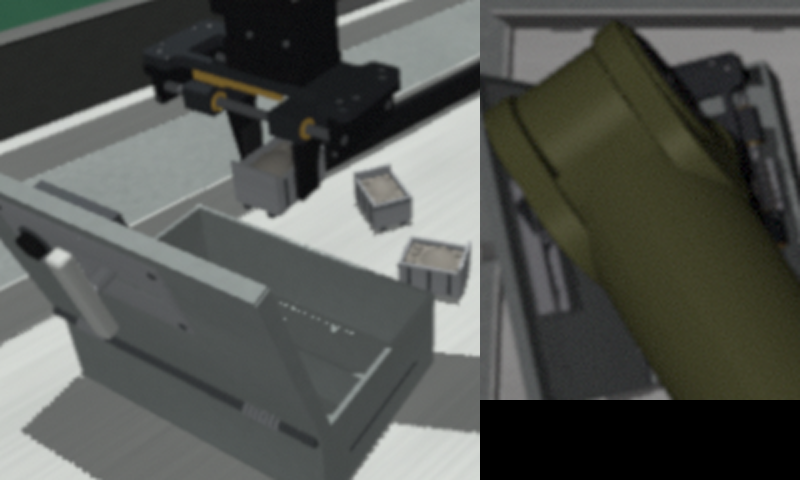

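The bed hangs level above the lane at side px ~(243,222). The lid is fully open and clear of the gripper. I'll correct xy, then lower into the lane.

>>> step_arm(
  delta_pos=[
    [0.04, -0.007, 0.05],
    [0.04, -0.007, 0.1],
    [0.04, -0.007, 0.3],
    [0.04, -0.007, 0.4],
    [0.04, -0.007, 0.4],
    [0.04, -0.007, 0.4],
  ],
  rot=[
    [0, 0, -0.007],
    [0, 0, -0.007],
    [0, 0, -0.007],
    [0, 0, -0.007],
    [0, 0, -0.007],
    [0, 0, -0.007],
  ],
  gripper=[-1, -1, -1, -1, -1, -1],
)

```text
time_s: 20.27
tool_pos: [0.4867, 0.2185, 0.1004]
tool_rot: [179.9, -0.0, 105.6]
force: [-0.0, -0.2, -0.8]
grip_width: 0.0439
grasp_force: 15.0
```

Run:
```python
from h import *
o=env.get_obs();print(o['time_s'],o['tool_pos'],o['tool_rot'],o['force'])
print(delta([.487,.216,.0286],105.5))
S=cam('side')
im=cv2.resize(S['img'][190:340,130:330],None,fx=4,fy=4,interpolation=2)
cv2.imwrite('pics/p8.png',im[:,:,::-1])
```

```text
20.275 [0.48667419 0.21850307 0.10040478] [ 1.79926002e+02 -2.32285871e-02  1.05632535e+02] [-0.04181697 -0.16227737 -0.80930081]
(array([-0.0126, -0.0023,  0.359 ]), array([ 0.0009, -0.0003,  0.0015]))
```

View pics/p8.png

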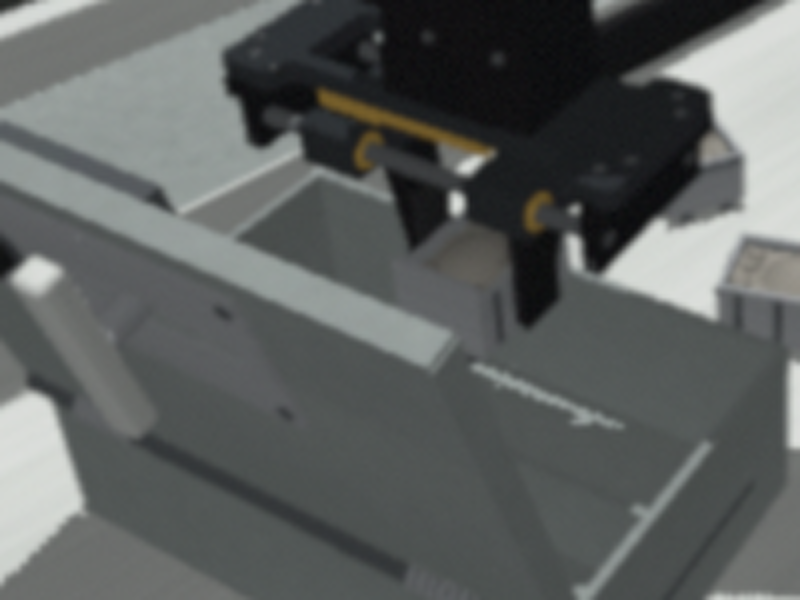

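The bed is at rim height, inside the -y lane with the walls clear. I'll lower it slowly.

>>> step_arm(
  delta_pos=[
    [-0.012, -0.002, 0.1],
    [-0.012, -0.002, 0.2],
    [-0.012, -0.002, 0.28],
    [-0.012, -0.002, 0.32],
    [-0.012, -0.002, 0.335],
    [-0.012, -0.002, 0.335],
    [-0.012, -0.002, 0.335],
  ],
  rot=[
    [0, 0, 0],
    [0, 0, 0],
    [0, 0, 0],
    [0, 0, 0],
    [0, 0, 0],
    [0, 0, 0],
    [0, 0, 0],
  ],
  gripper=[-1, -1, -1, -1, -1, -1, -1],
)

```text
time_s: 21.2
tool_pos: [0.4868, 0.2157, 0.033]
tool_rot: [179.9, 0.0, 105.6]
force: [-0.4, -0.5, -1.3]
grip_width: 0.0442
grasp_force: 15.0
```

>>> step_arm(
  delta_pos=[
    [0, 0, 0.005],
    [0, 0, 0.01],
    [0, 0, 0.015],
    [0, 0, 0.018],
    [0, 0, 0.018],
  ],
  rot=[
    [0, 0, 0],
    [0, 0, 0],
    [0, 0, 0],
    [0, 0, 0],
    [0, 0, 0],
  ],
  gripper=[-1, -1, -1, -1, -1],
)

```text
time_s: 21.82
tool_pos: [0.4863, 0.2154, 0.0288]
tool_rot: [-180.0, 0.0, 105.6]
force: [0.2, -0.3, -1.3]
grip_width: 0.0436
grasp_force: 15.0
```

>>> step_arm(
  delta_pos=[
    [0, 0, 0.003],
    [0, 0, 0.006],
    [0, 0, 0.006],
  ],
  rot=[
    [0, 0, 0],
    [0, 0, 0],
    [0, 0, 0],
  ],
  gripper=[-1, -1, -1],
)

```text
time_s: 22.2
tool_pos: [0.4864, 0.2155, 0.0286]
tool_rot: [-180.0, 0.0, 105.6]
force: [-2.5, -1.8, 6.1]
grip_width: 0.0439
grasp_force: 15.0
```

>>> step_arm(
  delta_pos=[
    [0, 0, -0.003],
    [0, 0, -0.003],
    [0, 0, -0.003],
    [0, 0, -0.003],
    [0, 0, -0.003],
    [0, 0, -0.15],
    [0, 0, -0.4],
    [0, 0, -0.7],
    [0, 0, -0.8],
  ],
  rot=[
    [0, 0, 0],
    [0, 0, 0],
    [0, 0, 0],
    [0, 0, 0],
    [0, 0, 0],
    [0, 0, 0],
    [0, 0, 0],
    [0, 0, 0],
    [0, 0, 0],
  ],
  gripper=[-1, -1, 0.6, 0.6, 0.6, 0.6, 0.6, 0.6, 0.6],
)

```text
time_s: 23.32
tool_pos: [0.4879, 0.2167, 0.1911]
tool_rot: [179.7, 0.0, 105.6]
force: [0.5, 0.3, -1.3]
grip_width: 0.0692
grasp_force: 0.0
```

>>> step_arm(
  delta_pos=[
    [-0.3, 0, -0.1],
    [-0.6, 0, -0.2],
    [-0.9, 0, -0.2],
    [-1, 0, -0.2],
    [-1, 0, -0.2],
  ],
  rot=[
    [0, 0, 0],
    [0, 0, 0],
    [0, 0, 0],
    [0, 0, 0],
    [0, 0, 0],
  ],
  gripper=[0.6, 0.6, 0.6, 0.6, 0.6],
)

```text
time_s: 23.95
tool_pos: [0.54, 0.0214, 0.2267]
tool_rot: [-179.9, -0.1, 105.4]
force: [0.1, 0.1, -0.6]
grip_width: 0.0698
grasp_force: 0.0
```

Run:
```python
from h import *
o=env.get_obs();print(o['time_s'],o['tool_pos'],o['tool_rot'],o['force'],o['grip_width'])
T=cam('top');S=cam('side')
im=np.zeros((560,800,3),np.uint8)
im[:300,:400]=cv2.resize(S['img'][190:340,130:330],None,fx=2,fy=2,interpolation=2)
im[:,400:]=cv2.resize(T['img'][135:295,120:234],(400,560),interpolation=2)
cv2.imwrite('pics/p9.png',im[:,:,::-1])
```

```text
23.95 [0.53997784 0.02144723 0.22674706] [-1.79918357e+02 -7.15773221e-02  1.05430352e+02] [ 0.10667551  0.11654663 -0.55628455] 0.06980127208342025
```

View pics/p9.png

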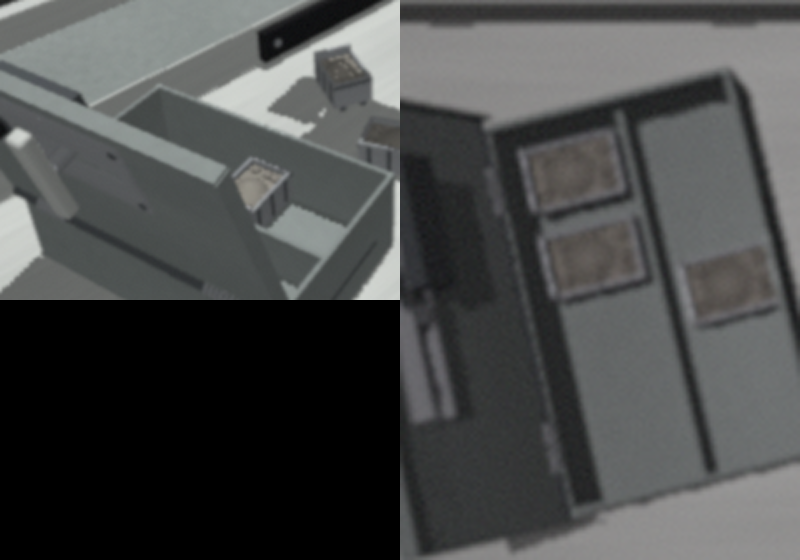

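The bed lies flat and crosswise in the empty lane (top px ≈(214,217)), parallel to the packed beds. The lid is open and the gripper is clear, so I'm handing in.

```bash
python3 -c "
from h import *
print(env.sign_off())"
```

```text
the job is handed in; nothing more can be done
None
```

The job is handed in at about 24 s on the robot's clock: the chest is open, and the bed from the magnetic strip, set down and regripped by its long sides, lies upright and crosswise in the empty lane; no verdict came back.

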